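# Hold the tilting drill table at its angle clip with a headrail laid on it

### The job

Lay the short open-topped blind headrail, open side up, across the tilting drill table, flat on its sloping plate, snug against both stop posts and about midway between the plate's sides, and let go of it. Then take the plate by its bow handle and swing it up until it lines up with the pointer clip on the quadrant, and finish while still holding it there, steady, so that I can tighten the clamp: the clamp is slack and nothing else keeps the plate up. The headrail must stay seated against the posts; do not shift the pointer clip, and leave the other things on the bench where they are.

Things in the scene. Friction and masses are not known exactly. Their poses are not given: they have to be found in the camera images.
- headrail_mid (a point): The headrail offcut to lay on the plate: loose white aluminium U-channel, 150 mm long (own x), 40 wide (y), 25 high (z), 3 mm walls with small inward lips, web underneath; 0.10 to 0.20 kg. It lies open side up on the bench, in any of three places in a row with two other white offcuts. This point is its centre, 12.5 mm above its underside.
- plate_seat (a point): Point on the plate's top face, turning with it: midway between the plate's sides, on the line where the headrail's lower long side touches both stop posts. z square up from the plate, y along the hinge towards the quadrant, x down the slope to the hinge. A seated headrail has its centre at x -20, y 0, z +12.5 mm, its length along y. At rest the plate slopes 0.175 rad (10 degrees).
- plate_post (a point): Foot of the left (quadrant side) of the two steel stop posts on the plate's top face, same axes as plate_seat and 5 mm further down the slope, 45 mm left of the middle; the other post is 90 mm to its right. Posts 10 mm across, 16 mm tall, free between them. Plate: aluminium, 220 mm along the hinge, 180 mm up the slope, 8 mm thick; its free edge is 142 mm up the slope from here.
- plate_hinge (a point): Middle of the plate's hinge axis (this frame's y), in the mid-plane of the plate's thickness, 55 mm above the bench, on the side far from the robot; 55 mm down the slope from plate_seat and 4 mm below the top face; same axes as plate_seat.
- handle_mid (a point): Bow handle on the plate's free edge nearest the robot, in the plate's plane and moving with it: round steel bar 12 mm in diameter, straight gripping part 114 mm, with an open gap of 40 mm between bar and plate edge. Origin at the bar's middle, 238 mm from the hinge axis, about 96 mm above the bench at rest; y along the bar, other axes as plate_seat.
- plate (a joint): Swing of the plate about its hinge, rad: 0 at rest (sloping 0.175 rad), growing as the handle edge is lifted, up to 0.95. Moves freely and falls back when let go; plate and handle weigh 0.7 to 1.1 kg, about 3 to 6 N at the handle.
- mark (a joint): Place of the pointer clip along the quadrant, counted as the plate's swing is: the plate is at the mark when joint plate equals this value (0.3 to 0.65 rad). It is held by its thumbscrew and must not be shifted.
- mark_tip (a point): Tip of the pointer clip: dark steel saddle (14 x 16 x 20 mm) on the rim of the slotted quadrant left (+y) of the plate, with a blade 30 mm long, 3 mm thick pointing straight away from the hinge axis. Tip 176 mm from that axis, 124 mm left of the plate's middle. At the mark the blade lies in the plate's mid-plane, in line with the black star knob, and the clip's axes are parallel to plate_seat's.
- drill_table: Grey cast base of the tilting drill table, fixed to the bench: 250 x 290 mm, 12 mm thick, its place and yaw vary (up to 0.25 rad). Origin on the bench, 120 mm nearer the robot than the hinge axis, midway between the sides; x towards the hinge, y to the quadrant, z up. The steel quadrant reaches 136 mm from the hinge axis, 124 mm left of the middle, up to 180 mm above the bench.
- curtain_track: Bystander: narrow white curtain-track offcut, 170 x 22 x 16 mm, loose. Origin under its centre, length along x.
- bottom_rail: Bystander: flat white bottom-rail offcut, 216 x 30 x 12 mm, loose. Origin under its centre, length along x.
- pliers: Bystander: red-handled pliers lying flat, about 180 x 55 mm, 16 mm high. Origin near the pivot, jaws to +x.
- screwdriver: Bystander: screwdriver, 200 mm long, lying along its x.
- tape_measure: Bystander: yellow tape measure, 70 x 40 x 64 mm, standing. Origin under its centre.
- packing_tape: Bystander: roll of brown packing tape lying flat, 100 mm across, 48 mm high. Origin under its centre.
- spray_bottle: Bystander: white bottle, 64 mm across, 170 mm tall. Origin under its centre.
- bracket_carton: Bystander: open cardboard carton of rail brackets, 200 x 150 mm, 90 mm high, 1.6 kg. Origin under its centre.
Mind the look-alikes: they are no part of the job. Leave any blue or orange look-alike of the part that bears headrail_mid alone.

How it is judged (in metres and radians):
On the way:
1. the headrail lies on the plate against both stop posts, let go of, while the plate is still at rest (x of headrail_mid in the frame of plate_seat between -0.026 and -0.017 m and y of headrail_mid in the frame of plate_seat between -0.025 and 0.025 m and z of headrail_mid in the frame of plate_seat between 0.009 and 0.016 m and angle between the x axis of headrail_mid and the y axis of plate_seat, either way round below 0.08 rad and angle between the z axis of headrail_mid and the z axis of plate_seat, either way round below 0.08 rad and contact force between each of the arm, the fingers and headrail below 0.1 N and linear speed of headrail below 0.03 m/s and value of joint plate below 0.06 rad and angle between headrail_mid's own z axis and vertical below 1.2 rad), for 0.2 s.
At the end, for the whole second after the job is handed in: Plate within 0.06 rad of the clip, under 0.05 rad/s, fingers on the bow handle (over 1 N); headrail untouched by the robot, still (under 0.03 m/s), open side up, flat (z within 3.5 mm), long side within 6 mm of the posts' line, square within 0.08 rad, within 25 mm of the middle (angle between the x axis of plate_seat and the x axis of mark_tip, either way round below 0.06 rad and velocity of joint plate between -0.05 and 0.05 rad/s and (contact force between the fingers and plate_c0 above 1 N or contact force between the fingers and plate_c1 above 1 N or contact force between the fingers and plate_c2 above 1 N or contact force between the fingers and plate_c3 above 1 N or contact force between the fingers and plate_c4 above 1 N) and x of headrail_mid in the frame of plate_seat between -0.026 and -0.017 m and y of headrail_mid in the frame of plate_seat between -0.025 and 0.025 m and z of headrail_mid in the frame of plate_seat between 0.009 and 0.016 m and angle between the x axis of headrail_mid and the y axis of plate_seat, either way round below 0.08 rad and angle between the z axis of headrail_mid and the z axis of plate_seat, either way round below 0.08 rad and contact force between each of the arm, the fingers and headrail below 0.1 N and linear speed of headrail below 0.03 m/s and angle between headrail_mid's own z axis and vertical below 1.2 rad); the arm keeps its last pose, push and grip.
It fails at once if the pointer clip is shifted along the quadrant (over 5 mm) (distance of mark_tip from where it was at the start of the episode above 0.005 m).
It fails at once if another thing on the bench is displaced by more than 25 mm (distance of any of curtain_track, bottom_rail, pliers, screwdriver, tape_measure, packing_tape, spray_bottle, bracket_carton from where it was at the start of the episode above 0.025 m).
It also fails if it takes over 61 s, if anything falls off the work surface, if the arm or the gripper's body presses on something with over 40 N, if the wrist force passes 120 N, or if a joint passes its speed limit or range.

### The arm

A 6-joint arm with a two-finger parallel gripper is mounted at the origin on the work surface. World frame = base frame: x ahead of the robot, y to its left, z up, the work surface at z = 0. Lengths are in m, angles in degrees, forces in N, time in s.
With the tool pointing down it reaches from about 0.275 to 0.875 m from the base axis. Payload 12.5 kg.
Tool frame: the origin (TCP) lies midway between the tips of the shut fingers; the grasp point (between the pads) lies 19 mm behind it; z points along the fingers, y is the line along which they close (so a half turn about z gives the same grasp; the last joint's range is limited). The gripper opens to 85 mm and grips with 20 to 120 N. Pads are 22 mm wide; open, the fingers measure 114 mm over their backs; the gripper's body (76 mm by 85 mm) begins 54 mm behind the grasp point. The pads swing forward as they close: fully open they stand 13 mm farther back than shut.
Start: joints at [-70.623, 20.094, 94.641, -0, 65.266, -4.847], TCP at [0.226, -0.502, 0.231] pointing down, gripper open.
Joint ranges: [-157.81, 157.81], [-45, 120.19], [0.68, 151.7], [-89.99, 269.99], [4.06, 180], [-164.3, 164.3]. Speed limits (degrees/s): [127.2, 127.2, 159.86, 180, 180, 180].

### API

Orientations are given as [roll, pitch, yaw] about the fixed x, y, z axes, in that order (R = Rz(yaw) Ry(pitch) Rx(roll)).
In Python, from station import arm, vision, job, models gives the robot as it stands.
- The arm moves only by the tool play_rows, never from a script. Its argument "moves" is a list of rows, each an object with "slide": the shift along the tool's x, y, z in mm, a list of three; "angular": the turn, a rotation vector about the tool's x, y, z in degrees, a list of three; "jaw": the closure in counts, from 0 (fully open) to 255 (shut). In form: [{"slide": [dx, dy, dz], "angular": [rx, ry, rz], "jaw": jaw}, ...]. A call has 1 to 20 rows; each row shifts and turns the commanded pose from where the row before left it, along the tool's axes as they then stand; what a row does not reach is not made up. A row lasts 1/10 s, in which the tool goes at most 50 mm and 8.59 degrees, less where a joint would pass 70% of its speed; a pose out of reach is approached as far as the arm can. A call with a gripper value outside its range is refused whole. The fingers move at their own pace and stop on an object; "grip_force" is the grip in N (left out, the last holds). Time passes only in rows, so rows that do not move let the fingers close. It gives the time, the measured TCP pose, the force, the opening and the grip force at its end, in the units of the state.
- arm.get_obs(): the state, without advancing time (a new reading comes with each control period).
- vision.camera(name): name is "scene" or "top" or "wrist"; returns a dict with "image" (420x560x3 uint8, red, green, blue), "intrinsics" (3x3 intrinsics, pixels), "k1" (the pictures are not rectified: a ray, as slopes to the right and down, at radius r is drawn at 1 + k1 r^2 times it, then the intrinsics apply), "R" (3x3) and "t" (3): a world point X has camera coordinates R X + t. Camera axes: x right, y down, z forward; pixel columns grow to the right and rows downward; lengths in m; the calibration is good to about 2 mm. A picture is of the moment at which its call begins. There is no depth.
- job.hand_in(): hands the job in; it is judged then, once.
Trained networks look in a picture, given as the dict that the camera call returned (one of the last four; its "shot" number tells which), for a name from the list of things; names that differ only in an ending like _2 or _b are one class to them, and where a whole thing is asked for, a point or a joint stands for the part that bears it (a point fixed in the world has none). Each returns a list of dicts, best first, with "confidence" (0 to 1); they miss things now and then, are a little off and sometimes report something else, mostly with a low value. They report only what shows in the picture. A call takes as long as a camera call. They do not tell look-alikes from the thing itself.
- models.outline_of(picture, query): "region" (420x560 bool, what is visible of it) and "bbox" ([left, top, right, bottom] in pixels, round what is visible of it).
The state is a dict: "time": time; "qpos": joint angles; "joint_velocities": joint speeds; "joint_efforts": joint torques, N m; "position": TCP position; "eef_rot": TCP orientation; "wrist_force": force on the tool from outside, world axes, zero at the start; "ft_torque": the same for the moment, N m; "width": finger opening in m; "gripper_force": force on a finger pad.
Only numpy, scipy, OpenCV 4.12 (cv2) and the standard library are available. Lean on these libraries where they do the work, as an engineer would, in place of code of your own. Each camera call takes 0.05 s, during which the arm holds its last target. There are 200 camera calls.

## Working session

There is one attempt and no reset: what is moved stays moved. The work goes in short steps, Python scripts to look and compute and a tool call to move; the robot and the scene stay as the last step left them, time stands still between calls to the robot, and variables do not carry over. Pictures are saved under pics/ and viewed, at most 10 in all, crops included, and the job is handed in when it is done.

Besides the shell and the picture viewer there is one more tool, called after ">>>" as name(argument=value, ...), one argument or row to a line, values as JSON. play_rows: Moves the arm, as the interface text tells. Its arguments: {"type":"object","properties":{"moves":{"type":"array","items":{"type":"object","properties":{"slide":{"type":"array","items":{"type":"number"}},"angular":{"type":"array","items":{"type":"number"}},"jaw":{"type":"number"}}}},"grip_force":{"type":"number"}},"required":["moves"]}

```bash
mkdir -p pics; ls
cat > h.py <<'E'
import numpy as np, cv2
from station import arm, vision, job, models
def save(p,n): cv2.imwrite('pics/'+n,p['image'][:,:,::-1])
def ray(p,uv):
    K=p['intrinsics'];uv=np.asarray(uv,float).reshape(-1,1,2)
    n=cv2.undistortPoints(uv,np.array(K,float),np.array([p['k1'],0,0,0,0.])).reshape(-1,2)
    # model: drawn at (1+k1 r^2) times -> same as cv2 k1
    R=np.array(p['R']);t=np.array(p['t']);d=np.c_[n,np.ones(len(n))]@R
    return -R.T@t,d
def onz(p,uv,z):
    c,d=ray(p,uv); s=(z-c[2])/d[:,2]; return c+s[:,None]*d
def proj(p,X):
    R=np.array(p['R']);t=np.array(p['t'])
    return cv2.projectPoints(np.asarray(X,float).reshape(-1,1,3),cv2.Rodrigues(R)[0],t,np.array(p['intrinsics'],float),np.array([p['k1'],0,0,0,0.]))[0].reshape(-1,2)
E
python3 - <<'E'
from h import *
for n in ['top','scene']:
    p=vision.camera(n);save(p,n+'0.png');print(n,-p['R'].T@p['t'],p['k1'])
    for q in ['headrail_mid','plate_seat','mark_tip','handle_mid','curtain_track','bottom_rail','drill_table','bracket_carton','spray_bottle','tape_measure','packing_tape']:
        for d in models.outline_of(p,q)[:3]:
            m=d['region'].astype(np.uint8);r=cv2.minAreaRect(cv2.findNonZero(m))
            print(q,round(d['confidence'],2),d['bbox'],np.round(r[0],1),np.round(r[1],1),round(r[2],1))
print(arm.get_obs())
E
```

```text
pics
top [0.44852088 0.01504322 1.71636744] -0.12756507077943552
headrail_mid 0.97 [365.5, 252.4, 406.8, 286.5] [384.6 269.2] [12.  40.2] 54.2
headrail_mid 0.95 [379.5, 195.5, 399.4, 238.5] [388.5 215. ] [38. 13.] 90.0
headrail_mid 0.65 [243.1, 249.7, 281.4, 282.9] [263.1 265.4] [39.3 11.9] 41.6
plate_seat 0.82 [225.1, 167.6, 289.6, 236.3] [258.  202.5] [67. 62.] 90.0
mark_tip 0.59 [218.5, 198.2, 225.7, 203.8] [221.5 201.5] [9. 7.] 90.0
mark_tip 0.5 [228.6, 168.6, 287.3, 240.2] [258.5 202.5] [67. 61.] 90.0
handle_mid 0.81 [230.2, 167.4, 289.3, 237.2] [259. 203.] [68. 62.] 90.0
curtain_track 0.68 [356.1, 177.1, 368.3, 220.7] [363.3 200. ] [42.7  5.2] 83.2
curtain_track 0.54 [228.6, 168.2, 288.9, 241.0] [258.  202.7] [62.2 67.7] 2.2
bottom_rail 0.88 [334.2, 184.4, 349.4, 243.7] [340.4 214.1] [56.4  7.6] 84.0
bottom_rail 0.58 [151.8, 175.0, 180.1, 193.7] [167.  185.5] [17. 24.] 90.0
bottom_rail 0.2 [227.5, 168.0, 289.7, 236.2] [258.8 202.5] [59.7 67.2] 2.0
drill_table 0.61 [217.2, 164.7, 300.1, 239.0] [258.3 200.6] [80.6 71. ] 1.3
bracket_carton 0.86 [122.8, 222.6, 188.4, 305.3] [154.7 
[... 1466 characters left out ...]
90.0
{'time': 1.2, 'qpos': array([-7.06224871e+01,  2.00939001e+01,  9.46396100e+01,  1.56633793e-04,
        6.52676676e+01, -4.84884175e+00]), 'joint_velocities': array([-0.03019433, -0.04029492, -0.03736592,  0.02592389, -0.02519129,
       -0.06781738]), 'joint_efforts': array([ 1.99147335e-04, -5.06033885e+01, -2.91641217e+01, -5.31179137e-05,
        7.17932435e-04,  9.07006864e-06]), 'position': array([ 0.22569466, -0.50154798,  0.23129733]), 'eef_rot': array([-1.79998839e+02, -2.41297708e-04,  2.42262891e+01]), 'wrist_force': array([ 0.23596286,  0.38256211, -0.08338315]), 'ft_torque': array([-0.02098608,  0.00163759, -0.04427331]), 'gripper_force': 0.0, 'width': 0.08569916961500725}
```

Run:
```python
from h import *
p=vision.camera('top');im=p['image'][130:310,110:420,::-1]
cv2.imwrite('pics/topc.png',cv2.resize(im,None,fx=2.58,fy=2.58,interpolation=cv2.INTER_CUBIC))
s=vision.camera('scene');im=s['image'][140:310,130:400,::-1]
cv2.imwrite('pics/scc.png',cv2.resize(im,None,fx=2.9,fy=2.9,interpolation=cv2.INTER_CUBIC))
print(onz(p,[[384.6,269.2],[388.5,215],[340.4,214.1],[363.3,200],[263,265.4]],0.025))
```

```text
[[ 0.29860466 -0.32853491  0.025     ]
 [ 0.50303708 -0.34851524  0.025     ]
 [ 0.51006853 -0.16567929  0.025     ]
 [ 0.5617617  -0.25394339  0.025     ]
 [ 0.3224299   0.13002332  0.025     ]]
```

View pics/topc.png

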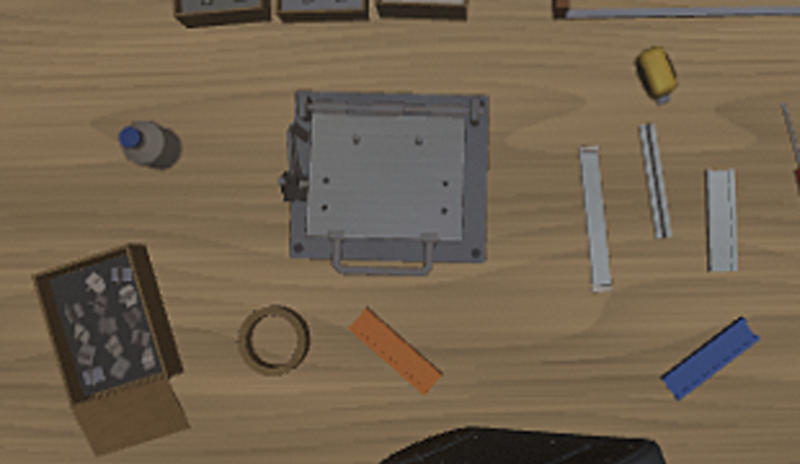

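View pics/scc.png

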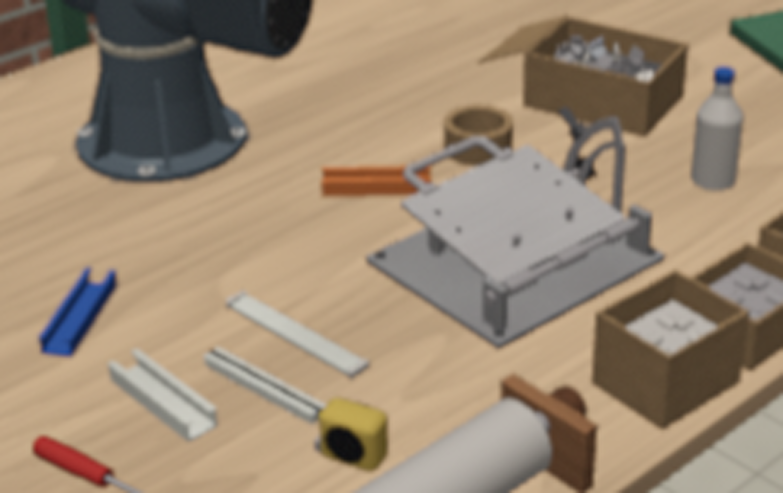

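Top view: plate centre at crop (385,175), and the orange and blue rails are the look-alikes. The white U-channel is at crop (721,220), which is about (0.503, -0.349) in the world. I'll go above it.

>>> play_rows(
  moves=[
    {"slide": [38,-6,-8],"angular": [0,0,0],"jaw": 0},
    {"slide": [38,-6,-8],"angular": [0,0,0],"jaw": 0},
    {"slide": [38,-7,-8],"angular": [0,0,0],"jaw": 0},
    {"slide": [38,-7,-8],"angular": [0,0,0],"jaw": 0},
    {"slide": [38,-7,-8],"angular": [0,0,0],"jaw": 0},
    {"slide": [38,-7,-8],"angular": [0,0,0],"jaw": 0},
    {"slide": [38,-7,0],"angular": [0,0,0],"jaw": 0},
    {"slide": [0,0,0],"angular": [0,0,8.1],"jaw": 0},
    {"slide": [0,0,0],"angular": [0,0,8.1],"jaw": 0},
    {"slide": [0,0,0],"angular": [0,0,8],"jaw": 0},
    {"slide": [0,0,0],"angular": [0,0,0],"jaw": 0},
  ],
)

```text
time: 2.4
position: [0.449, -0.3494, 0.2792]
eef_rot: [-180.0, 0.0, -0.1]
wrist_force: [-0.0, -0.5, 0.6]
width: 0.0853
gripper_force: 0.0
```

Run:
```python
from h import *
o=arm.get_obs();print(o['time'],o['position'],o['eef_rot'],o['qpos'])
p=vision.camera('wrist');save(p,'w0.png');c=-p['R'].T@p['t'];print(c,p['R'])
for q in ['headrail_mid','curtain_track','bottom_rail']:
    for d in models.outline_of(p,q)[:3]:
        m=d['region'].astype(np.uint8);r=cv2.minAreaRect(cv2.findNonZero(m))
        b=onz(p,cv2.boxPoints(r),0.025)[:,:2]
        print(q,round(d['confidence'],2),np.round(r[0],1),np.round(r[1],1),round(r[2],1),np.round(b,4).tolist(),b.mean(0))
```

```text
2.4 [ 0.44902662 -0.34942994  0.27922061] [-1.79993195e+02  6.57632261e-03 -8.39517343e-02] [-4.25779421e+01  1.95672135e+01  8.83961573e+01  6.04369351e-04
  7.20460748e+01  4.75058236e+01]
[ 0.52731869 -0.35067058  0.42202378] [[-6.04916130e-04 -9.99999738e-01  3.97204638e-04]
 [-9.52666330e-01  6.97040401e-04  3.04017068e-01]
 [-3.04017265e-01 -1.94498657e-04 -9.52666502e-01]]
headrail_mid 0.93 [ 11.5 273.5] [39. 23.] 90.0 [[0.3279, 0.0721], [0.3289, 0.0322], [0.2614, 0.0523], [0.2593, 0.0948]] [0.29437706 0.06281762]
headrail_mid 0.78 [284.6 124.5] [123.6  33.6] 88.8 [[0.578, -0.3325], [0.5788, -0.3717], [0.43, -0.3773], [0.429, -0.3339]] [ 0.50393616 -0.35386871]
headrail_mid 0.62 [270.3 270.2] [ 33.3 105.3] 56.9 [[0.2832, -0.2567], [0.3723, -0.382], [0.3306, -0.4083], [0.2353, -0.2805]] [ 0.30532802 -0.33186237]
curtain_track 0.91 [206.  73.] [149.   21.4] 80.0 [[0.6459, -0.2379], [0.6491, -0.2622], [0.4833, -0.2852], [0.4788, -0.2584]] [ 0.56424571 -0.26091086]
bottom_rail 0.84 [140.1 118.2] [173.   25.1] 79.9 [[0.613, -0.1518], [0.6165, -0.1824], [0.4096, -0.1991], [0.4035, -0.1645]] [ 0.51065115 -0.17444866]
```

View pics/w0.png

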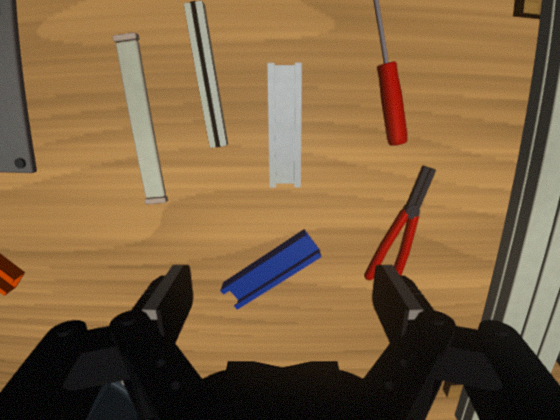

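The headrail is in the wrist view at (285,125): centre about (0.504, -0.355), 149 mm long, yaw about 0°. I'll descend on it and grip.

>>> play_rows(
  moves=[
    {"slide": [28,3,30],"jaw": 50},
    {"slide": [27,3,45],"jaw": 50},
    {"slide": [0,0,45],"jaw": 50},
    {"slide": [0,0,45],"jaw": 50},
    {"slide": [0,0,45],"jaw": 50},
    {"slide": [0,0,40],"jaw": 50},
    {"slide": [0,0,20],"jaw": 50},
    {"slide": [0,0,8],"jaw": 50},
    {"slide": [0,0,0],"jaw": 50},
    {"slide": [0,0,0],"jaw": 255},
    {"slide": [0,0,0],"jaw": 255},
    {"slide": [0,0,0],"jaw": 255},
    {"slide": [0,0,0],"jaw": 255},
    {"slide": [0,0,0],"jaw": 255},
    {"slide": [0,0,0],"jaw": 255},
  ],
  grip_force=35,
)

```text
schema error: expected keys slide, angular, jaw
```

>>> play_rows(
  moves=[
    {"slide": [28,3,30],"angular": [0,0,0],"jaw": 50},
    {"slide": [27,3,45],"angular": [0,0,0],"jaw": 50},
    {"slide": [0,0,45],"angular": [0,0,0],"jaw": 50},
    {"slide": [0,0,45],"angular": [0,0,0],"jaw": 50},
    {"slide": [0,0,45],"angular": [0,0,0],"jaw": 50},
    {"slide": [0,0,40],"angular": [0,0,0],"jaw": 50},
    {"slide": [0,0,20],"angular": [0,0,0],"jaw": 50},
    {"slide": [0,0,8],"angular": [0,0,0],"jaw": 50},
    {"slide": [0,0,0],"angular": [0,0,0],"jaw": 50},
    {"slide": [0,0,0],"angular": [0,0,0],"jaw": 255},
    {"slide": [0,0,0],"angular": [0,0,0],"jaw": 255},
    {"slide": [0,0,0],"angular": [0,0,0],"jaw": 255},
    {"slide": [0,0,0],"angular": [0,0,0],"jaw": 255},
    {"slide": [0,0,0],"angular": [0,0,0],"jaw": 255},
    {"slide": [0,0,0],"angular": [0,0,0],"jaw": 255},
  ],
  grip_force=35,
)

```text
time: 4.1
position: [0.5034, -0.3559, 0.0052]
eef_rot: [179.9, -0.1, 0.0]
wrist_force: [0.2, 1.1, 6.2]
width: 0.0392
gripper_force: 36.5
```

>>> play_rows(
  moves=[
    {"slide": [0,0,-15],"angular": [0,0,0],"jaw": 255},
    {"slide": [0,0,-40],"angular": [0,0,0],"jaw": 255},
    {"slide": [0,0,-45],"angular": [0,0,0],"jaw": 255},
    {"slide": [0,0,-45],"angular": [0,0,0],"jaw": 255},
    {"slide": [-10,-10,-45],"angular": [0,0,0],"jaw": 255},
    {"slide": [-10,-30,-45],"angular": [0,0,0],"jaw": 255},
    {"slide": [-10,-45,-45],"angular": [0,0,0],"jaw": 255},
    {"slide": [-10,-45,-20],"angular": [0,0,0],"jaw": 255},
    {"slide": [-10,-45,0],"angular": [0,0,0],"jaw": 255},
    {"slide": [-10,-45,0],"angular": [0,0,0],"jaw": 255},
    {"slide": [-10,-45,0],"angular": [0,0,0],"jaw": 255},
    {"slide": [-10,-45,0],"angular": [0,0,0],"jaw": 255},
    {"slide": [-10,-45,0],"angular": [0,0,0],"jaw": 255},
    {"slide": [0,0,0],"angular": [0,0,0],"jaw": 255},
  ],
)

```text
time: 5.5
position: [0.4141, -0.0096, 0.2904]
eef_rot: [-180.0, -0.1, 0.3]
wrist_force: [0.5, -0.6, -1.1]
width: 0.0392
gripper_force: 36.2
```

Run:
```python
from h import *
o=arm.get_obs();print(o['time'],o['position'],o['eef_rot'],o['qpos'],o['width'],o['wrist_force'])
p=vision.camera('wrist');save(p,'w1.png')
import pickle;pickle.dump({k:p[k] for k in ['image','R','t','intrinsics','k1']},open('w1.pkl','wb'))
for q in ['plate_seat','mark_tip','drill_table']:
    for d in models.outline_of(p,q)[:2]:
        print(q,round(d['confidence'],2),d['bbox'])
```

```text
5.5 [ 0.41410235 -0.00963367  0.29042331] [-1.79956587e+02 -7.05328387e-02  2.83380666e-01] [-7.81239597e+00  1.76062334e+00  1.08595230e+02  5.64612626e-02
  6.95804398e+01  8.18845272e+01] 0.039154926864378985 [ 0.53733479 -0.58748929 -1.13132113]
plate_seat 0.69 [15.2, 1.7, 250.2, 170.5]
mark_tip 0.6 [0.0, 26.4, 4.2, 45.6]
drill_table 0.9 [1.7, 0.7, 283.5, 168.6]
```

View pics/w1.png

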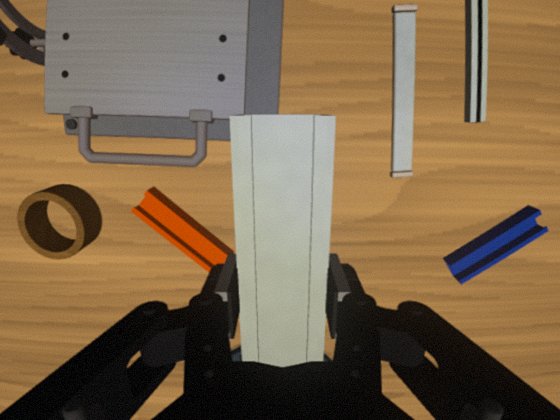

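>>> play_rows(
  moves=[
    {"slide": [42,-18,-10],"angular": [0,0,0],"jaw": 255},
    {"slide": [43,-17,-10],"angular": [0,0,0],"jaw": 255},
    {"slide": [0,0,0],"angular": [0,0,0],"jaw": 255},
    {"slide": [0,0,0],"angular": [0,0,0],"jaw": 255},
  ],
)

```text
time: 6.1
position: [0.5011, 0.0207, 0.3087]
eef_rot: [180.0, 0.1, -0.0]
wrist_force: [0.1, 0.3, -2.2]
width: 0.039
gripper_force: 36.3
```

Run:
```python
from h import *
p=vision.camera('wrist');save(p,'w2.png')
import pickle;pickle.dump({k:p[k] for k in ['image','R','t','intrinsics','k1']},open('w2.pkl','wb'))
cv2.imwrite('pics/w2c.png',cv2.resize(p['image'][:240,:330,::-1],None,fx=2.4,fy=2.4,interpolation=cv2.INTER_CUBIC))
for q in ['plate_seat','mark_tip','drill_table']:
    for d in models.outline_of(p,q)[:2]:
        print(q,round(d['confidence'],2),d['bbox'])
```

```text
plate_seat 0.69 [58.9, 17.1, 281.9, 238.0]
mark_tip 0.8 [23.7, 112.8, 61.4, 161.5]
drill_table 0.81 [4.3, 6.1, 308.5, 237.4]
```

View pics/w2c.png

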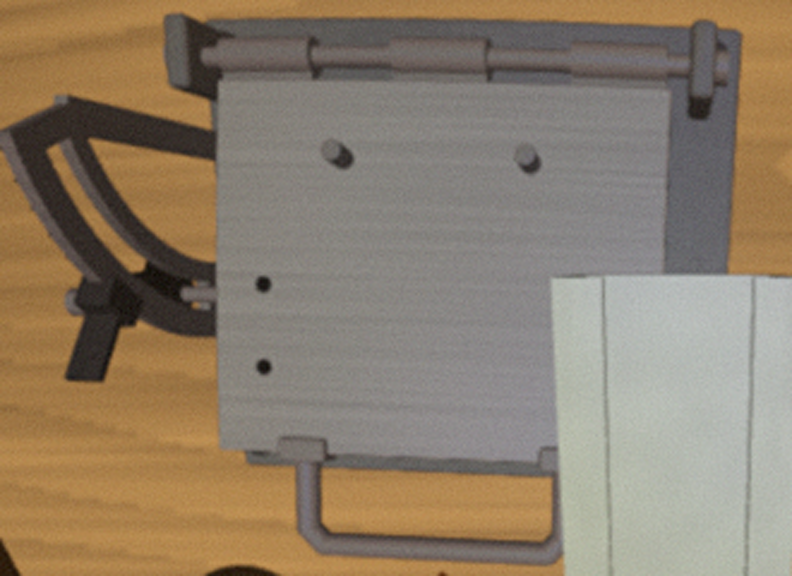

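```bash
cat > fit.py <<'E'
from h import *
import pickle
from scipy.optimize import least_squares
p=pickle.load(open('w2.pkl','rb'))
P=np.array([[-12,110,4],[-12,-110,4],[-50,45,20],[-50,-45,20],[-192,110,4]])/1e3
px=np.array([[218,80],[669,88],[330,148],[526,153],[221,450],[85,380]])/2.4
def Rp(psi,th):
    c,s=np.cos(psi),np.sin(psi);Z=np.array([[c,-s,0],[s,c,0],[0,0,1]])
    c,s=np.cos(th),np.sin(th);return Z@np.array([[c,0,s],[0,1,0],[-s,0,c]])
def world(v,Q,th=0.175): return np.array([v[0],v[1],.055])+np.asarray(Q)@Rp(v[2],th).T
def res(v):
    X=np.vstack([world(v,P),world(v,[[-.176,.124,0]],.175+v[3])])
    return (proj(p,X)-px).ravel()
if __name__=='__main__':
    r=least_squares(res,[.62,.13,0,.4]);v=r.x;print(v,np.round(r.fun.reshape(-1,2),1))
    np.save('v.npy',v)
    Q=np.array([[-55,0,4],[-75,0,16.5],[-55,0,4],[-238,0,0],[-238,57,0],[-238,-57,0]])/1e3
    X=world(v,Q);print(np.round(X,4));print(np.round(proj(p,X)*2.4))
    print(np.degrees(v[2]))
    s=vision.camera('scene')
    for m in [.3,.4,.5,.6,v[3]]: print(m,proj(s,world(v,[[-.176,.124,0],[-.146,.124,0]],.175+m)).round(1).tolist())
    for d in models.outline_of(s,'mark_tip')[:2]: print(d['confidence'],d['bbox'])
    cv2.imwrite('pics/s2.png',cv2.resize(s['image'][150:260,250:390,::-1],None,fx=5,fy=5,interpolation=cv2.INTER_CUBIC))
    o=arm.get_obs();print(o['position'],o['eef_rot'])
E
python3 fit.py
```

```text
[ 0.67332669  0.13130001 -0.04151203  0.45071593] [[-0.4 -0.2]
 [ 1.2 -0.5]
 [ 0.2  0.5]
 [-0.4  0. ]
 [-0.5  0.1]
 [-0.1  0.2]]
[[0.6199 0.1335 0.0685]
 [0.6024 0.1342 0.0843]
 [0.6199 0.1335 0.0685]
 [0.4392 0.141  0.0964]
 [0.4415 0.198  0.0964]
 [0.4368 0.0841 0.0964]]
[[437. 172.]
 [428. 208.]
 [437. 172.]
 [437. 548.]
 [327. 543.]
 [549. 553.]]
-2.3784642911840876
0.3 [[319.4, 180.4], [324.3, 186.2]]
0.4 [[321.2, 177.7], [325.9, 183.9]]
0.5 [[323.3, 175.2], [327.6, 181.9]]
0.6 [[325.7, 173.2], [329.7, 180.3]]
0.45071592840853636 [[322.2, 176.4], [326.7, 182.9]]
0.27 [267.8, 188.6, 349.6, 239.4]
[0.50023016 0.02111387 0.30937998] [ 1.79996891e+02 -7.98566027e-03 -2.05424120e-02]
```

View pics/s2.png

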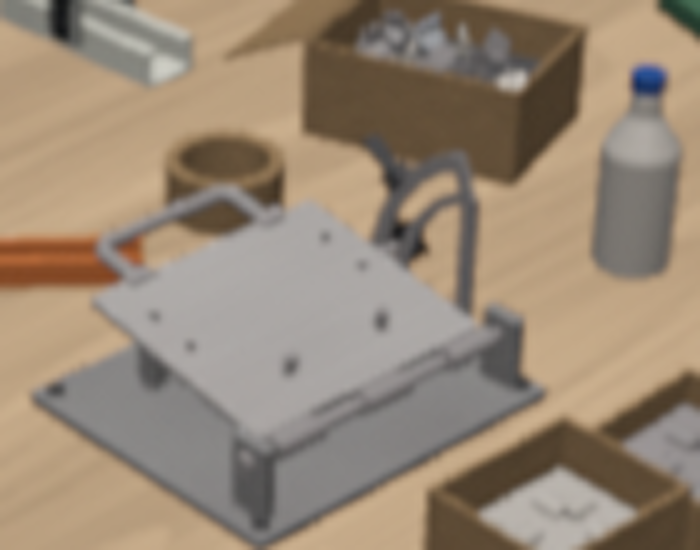

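>>> play_rows(
  moves=[
    {"slide": [0,0,0],"angular": [0,0,-7.96],"jaw": 255},
    {"slide": [0,0,0],"angular": [0,0,-7.96],"jaw": 255},
    {"slide": [0,0,0],"angular": [0,0,-7.96],"jaw": 255},
    {"slide": [0,0,0],"angular": [0,0,-7.96],"jaw": 255},
    {"slide": [0,0,0],"angular": [0,0,-7.96],"jaw": 255},
    {"slide": [0,0,0],"angular": [0,0,-7.96],"jaw": 255},
    {"slide": [0,0,0],"angular": [0,0,-7.96],"jaw": 255},
    {"slide": [0,0,0],"angular": [0,0,-7.96],"jaw": 255},
    {"slide": [0,0,0],"angular": [0,0,-7.96],"jaw": 255},
    {"slide": [0,0,0],"angular": [0,0,-7.96],"jaw": 255},
    {"slide": [0,0,0],"angular": [0,0,-8],"jaw": 255},
    {"slide": [0,0,0],"angular": [5,0,0],"jaw": 255},
    {"slide": [0,0,0],"angular": [5,0,0],"jaw": 255},
    {"slide": [0,0,0],"angular": [0,0,0],"jaw": 255},
  ],
)

```text
time: 7.8
position: [0.5012, 0.0213, 0.3088]
eef_rot: [-169.9, 0.0, 87.6]
wrist_force: [0.9, 0.1, -2.6]
width: 0.0394
gripper_force: 36.4
```

```bash
cat > rel.py <<'E'
from fit import *
from scipy.spatial.transform import Rotation as Ro
v=np.load('v.npy');o=arm.get_obs()
Rt=Ro.from_euler('xyz',o['eef_rot'],degrees=True).as_matrix();Pp=Rp(v[2],.175)
print('t',o['time'],'q',np.round(o['qpos'],1),'w',o['width'])
q=(o['position']-[v[0],v[1],.055])@Pp;print('TCP in hinge frame mm',np.round(q*1e3,1))
D=np.c_[[0,1,0],[1,0,0],[0,0,-1]].T.astype(float)
want=Pp@D.T
print('rotvec to place pose, tool axes',np.degrees(Ro.from_matrix(Rt.T@want).as_rotvec()).round(2))
print('F plate axes',(o['wrist_force']@Pp).round(2))
E
python3 rel.py
```

```text
t 7.8 q [-2.8 16.1 89.5 -0.1 84.5 -0.4] w 0.039373039214154935
TCP in hinge frame mm [-209.1 -117.1  220.7]
rotvec to place pose, tool axes [-0.09 -0.   -0.02]
F plate axes [ 1.35  0.1  -2.41]
```

>>> play_rows(
  moves=[
    {"slide": [20,20,10],"angular": [0,0,0],"jaw": 255},
    {"slide": [28,30,20],"angular": [0,0,0],"jaw": 255},
    {"slide": [28,30,30],"angular": [0,0,0],"jaw": 255},
    {"slide": [28,30,30],"angular": [0,0,0],"jaw": 255},
    {"slide": [13,18,35],"angular": [0,0,0],"jaw": 255},
    {"slide": [0,0,35],"angular": [0,0,0],"jaw": 255},
    {"slide": [0,0,25],"angular": [0,0,0],"jaw": 255},
    {"slide": [0,0,6],"angular": [0,0,0],"jaw": 255},
    {"slide": [0,0,0],"angular": [0,0,0],"jaw": 255},
    {"slide": [0,0,0],"angular": [0,0,0],"jaw": 255},
  ],
)

```text
time: 8.8
position: [0.5985, 0.1337, 0.1019]
eef_rot: [-170.2, -0.0, 87.6]
wrist_force: [0.4, 0.2, -1.0]
width: 0.0393
gripper_force: 36.3
```

```bash
python3 rel.py
python3 - <<'E'
from h import *
p=vision.camera('wrist');save(p,'w3.png')
E
```

```text
t 8.8 q [ 7.5 39.5 83.4  1.9 66.8  9. ] w 0.039253405171819584
TCP in hinge frame mm [-81.8  -0.7  33.1]
rotvec to place pose, tool axes [ 0.22 -0.03 -0.01]
F plate axes [ 0.57  0.19 -0.92]
```

View pics/w3.png

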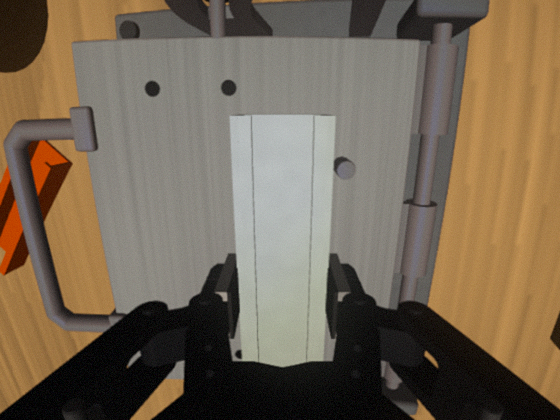

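Rail above the plate, parallel, with the left post at (345,167) just clear of it. I'll lower it.

>>> play_rows(
  moves=[
    {"slide": [0,0,10],"angular": [0,0,0],"jaw": 255},
    {"slide": [0,0,8],"angular": [0,0,0],"jaw": 255},
    {"slide": [0,0,2],"angular": [0,0,0],"jaw": 255},
    {"slide": [0,0,1.5],"angular": [0,0,0],"jaw": 255},
    {"slide": [0,0,1.5],"angular": [0,0,0],"jaw": 255},
    {"slide": [0,0,0],"angular": [0,0,0],"jaw": 255},
    {"slide": [0,0,0],"angular": [0,0,0],"jaw": 255},
  ],
)

```text
time: 9.55
position: [0.5938, 0.134, 0.0784]
eef_rot: [-170.0, -0.0, 87.6]
wrist_force: [-2.6, -1.1, 6.6]
width: 0.0393
gripper_force: 37.3
```

```bash
python3 rel.py
```

```text
t 9.55 q [ 7.6 40.9 84.7  1.9 64.3  9. ] w 0.039259124441503104
TCP in hinge frame mm [-82.5  -0.6   9.2]
rotvec to place pose, tool axes [ 0.06 -0.    0.01]
F plate axes [-3.68 -1.22  6.1 ]
```

>>> play_rows(
  moves=[
    {"slide": [0,2,-0.3],"angular": [0,0,0],"jaw": 255},
    {"slide": [0,2,0],"angular": [0,0,0],"jaw": 255},
    {"slide": [0,2,0],"angular": [0,0,0],"jaw": 255},
    {"slide": [0,1,0],"angular": [0,0,0],"jaw": 255},
    {"slide": [0,1,0],"angular": [0,0,0],"jaw": 255},
    {"slide": [0,0,0],"angular": [0,0,0],"jaw": 255},
    {"slide": [0,0,0],"angular": [0,0,0],"jaw": 255},
  ],
)

```text
time: 10.25
position: [0.6012, 0.1338, 0.0771]
eef_rot: [-169.9, -0.0, 87.6]
wrist_force: [-6.8, -0.0, 9.0]
width: 0.0391
gripper_force: 37.6
```

```bash
python3 rel.py
```

```text
t 10.25 q [ 7.5 41.7 83.4  1.9 64.9  8.9] w 0.03911508538977824
TCP in hinge frame mm [-74.9  -0.5   9.2]
rotvec to place pose, tool axes [-0.03 -0.01  0.  ]
F plate axes [-8.27 -0.28  7.69]
```

>>> play_rows(
  moves=[
    {"slide": [0,0.5,0],"angular": [0,0,0],"jaw": 255},
    {"slide": [0,0,0],"angular": [0,0,0],"jaw": 70},
    {"slide": [0,0,0],"angular": [0,0,0],"jaw": 70},
    {"slide": [0,0,0],"angular": [0,0,0],"jaw": 70},
    {"slide": [0,0,0],"angular": [0,0,0],"jaw": 70},
    {"slide": [0,0,-5],"angular": [0,0,0],"jaw": 70},
    {"slide": [0,0,-20],"angular": [0,0,0],"jaw": 70},
    {"slide": [0,-10,-40],"angular": [0,0,0],"jaw": 70},
    {"slide": [0,-30,-45],"angular": [0,0,0],"jaw": 70},
    {"slide": [0,-30,-45],"angular": [0,0,0],"jaw": 70},
    {"slide": [-10,-30,-30],"angular": [0,0,0],"jaw": 70},
    {"slide": [-20,-10,-10],"angular": [0,0,0],"jaw": 70},
    {"slide": [0,0,0],"angular": [0,0,0],"jaw": 70},
    {"slide": [0,0,0],"angular": [0,0,0],"jaw": 70},
  ],
)

```text
time: 11.65
position: [0.5297, 0.1066, 0.2799]
eef_rot: [-170.0, -0.0, 87.6]
wrist_force: [0.3, 0.7, 0.3]
width: 0.0618
gripper_force: 0.0
```

```bash
python3 rel.py
python3 - <<'E'
from fit import *
p=vision.camera('wrist');v=np.load('v.npy')
im=p['image'].copy()
Q=np.array([[a,b,29] for a,b in [(-95,75),(-55,75),(-55,-75),(-95,-75)]]+[[-50,45,20],[-50,-45,20]])/1e3
X=proj(p,world(v,Q));print(X.round(1))
for d in models.outline_of(p,'headrail_mid')[:2]:
    r=cv2.minAreaRect(cv2.findNonZero(d['region'].astype(np.uint8)));print(d['confidence'],cv2.boxPoints(r).round(1).tolist(),r)
for a in X: cv2.circle(im,tuple(np.round(a).astype(int)),2,(255,0,0),-1)
cv2.imwrite('pics/w4.png',cv2.resize(im[:,:,::-1],(800,600)))
E
```

```text
t 11.65 q [ 5.7 21.5 86.2  1.4 82.2  7.8] w 0.06180380565168157
TCP in hinge frame mm [-179.4  -30.7  196.7]
rotvec to place pose, tool axes [ 0.06 -0.02 -0.04]
F plate axes [0.24 0.72 0.31]
[[372.4  76.1]
 [414.4  77.1]
 [398.3 227.1]
 [361.2 227.2]
 [412.7 110.1]
 [403.1 197.7]]
0.93 [[354.0, 227.39999389648438], [366.6000061035156, 75.5999984741211], [415.6000061035156, 79.5999984741211], [403.0, 231.5]] ((384.7896423339844, 153.52413940429688), (49.162925720214844, 152.38845825195312), 4.763641834259033)
0.84 [[124.69999694824219, 185.5], [183.60000610351562, 97.0999984741211], [213.8000030517578, 117.19999694824219], [154.89999389648438, 205.60000610351562]] ((169.2692108154297, 151.3461456298828), (36.332862854003906, 106.22510528564453), 33.690067291259766)
```

View pics/w4.png

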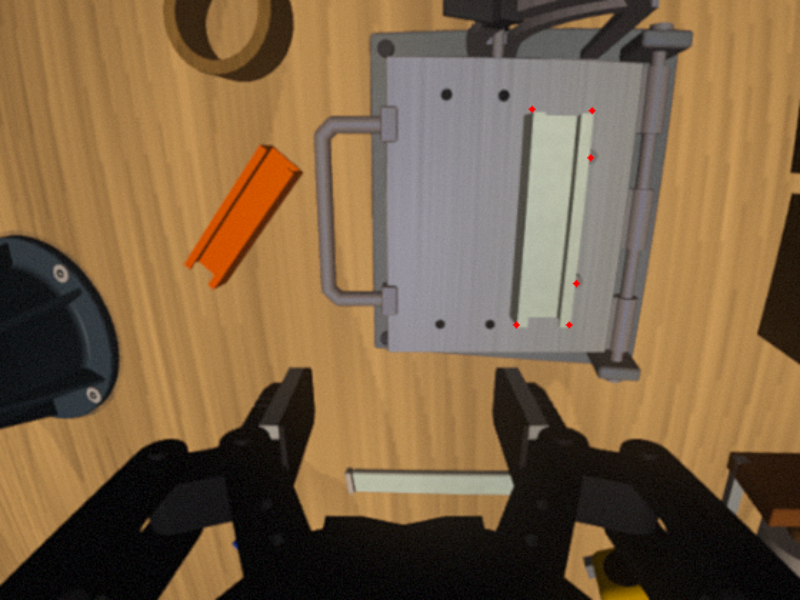

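Rail seated: its corners agree with the predicted red dots to 1–2 mm, and both posts touch. Next I'll tilt the tool and go to the handle.

>>> play_rows(
  moves=[
    {"slide": [0,-10,0],"angular": [-7,0,0],"jaw": 120},
    {"slide": [0,0,0],"angular": [-7,0,0],"jaw": 120},
    {"slide": [0,0,0],"angular": [-7,0,0],"jaw": 120},
    {"slide": [0,0,0],"angular": [-7,0,0],"jaw": 120},
    {"slide": [0,0,0],"angular": [-7,0,0],"jaw": 120},
    {"slide": [8,-35,15],"angular": [0,0,0],"jaw": 120},
    {"slide": [8,-35,15],"angular": [0,0,0],"jaw": 120},
    {"slide": [8,-35,15],"angular": [0,0,0],"jaw": 120},
    {"slide": [7,-35,15],"angular": [0,0,0],"jaw": 120},
    {"slide": [0,-10,5],"angular": [0,0,0],"jaw": 120},
    {"slide": [0,0,0],"angular": [0,0,0],"jaw": 120},
    {"slide": [0,0,0],"angular": [0,0,0],"jaw": 120},
  ],
)

```text
time: 12.95
position: [0.4133, 0.1428, 0.1594]
eef_rot: [155.0, -0.0, 87.6]
wrist_force: [0.3, -0.0, 0.2]
width: 0.0451
gripper_force: 0.0
```

```bash
cat >> rel.py <<'E'
b=world(v,[[-.238,0,0]])[0]
print('bar in tool axes mm',((b-o['position'])@Rt*1e3).round(1))
E
python3 rel.py
```

```text
t 12.95 q [ 18.1   6.8 129.2 -23.1  22.   40.3] w 0.045093378141228956
TCP in hinge frame mm [-274.5    0.7   57.5]
rotvec to place pose, tool axes [ 3.502e+01 -1.000e-02  3.000e-02]
F plate axes [ 0.24 -0.03  0.29]
bar in tool axes mm [-0.8 -3.1 68. ]
```

>>> play_rows(
  moves=[
    {"slide": [0,-3,20],"angular": [0,0,0],"jaw": 120},
    {"slide": [0,0,20],"angular": [0,0,0],"jaw": 120},
    {"slide": [0,0,20],"angular": [0,0,0],"jaw": 120},
    {"slide": [0,0,15],"angular": [0,0,0],"jaw": 120},
    {"slide": [0,0,9],"angular": [0,0,0],"jaw": 120},
    {"slide": [0,0,0],"angular": [0,0,0],"jaw": 120},
    {"slide": [0,0,0],"angular": [0,0,0],"jaw": 120},
  ],
)

```text
time: 13.65
position: [0.4462, 0.141, 0.0824]
eef_rot: [155.0, -0.0, 87.6]
wrist_force: [-0.1, 0.5, 0.2]
width: 0.0449
gripper_force: 0.0
```

```bash
python3 rel.py
```

```text
t 13.65 q [ 16.2  20.  128.4 -45.5  10.9  61.9] w 0.04485686546590731
TCP in hinge frame mm [-228.7    0.3  -12.6]
rotvec to place pose, tool axes [ 3.508e+01  0.000e+00 -3.000e-02]
F plate axes [-0.11  0.53  0.16]
bar in tool axes mm [ -0.3  -0.4 -15.7]
```

>>> play_rows(
  moves=[
    {"slide": [0,0,0],"angular": [0,0,0],"jaw": 255},
    {"slide": [0,0,0],"angular": [0,0,0],"jaw": 255},
    {"slide": [0,0,0],"angular": [0,0,0],"jaw": 255},
    {"slide": [0,0,0],"angular": [0,0,0],"jaw": 255},
    {"slide": [0,0,0],"angular": [0,0,0],"jaw": 255},
  ],
  grip_force=60,
)

```text
time: 14.15
position: [0.4457, 0.1412, 0.0827]
eef_rot: [154.9, -0.0, 87.6]
wrist_force: [-2.6, -0.2, 8.3]
width: 0.0099
gripper_force: 58.5
```

```bash
python3 rel.py
```

```text
t 14.15 q [ 16.3  19.9 128.4 -45.6  10.9  62.1] w 0.009875218444497999
TCP in hinge frame mm [-229.2    0.4  -12.4]
rotvec to place pose, tool axes [ 3.511e+01 -2.000e-02 -0.000e+00]
F plate axes [-4.03 -0.32  7.71]
bar in tool axes mm [ -0.4  -0.1 -15.3]
```

>>> play_rows(
  moves=[
    {"slide": [0,2.46,-3.87],"angular": [1.146,0,0],"jaw": 255},
    {"slide": [0,2.46,-3.87],"angular": [1.146,0,0],"jaw": 255},
    {"slide": [0,2.46,-3.87],"angular": [1.146,0,0],"jaw": 255},
    {"slide": [0,2.46,-3.87],"angular": [1.146,0,0],"jaw": 255},
    {"slide": [0,0,0],"angular": [0,0,0],"jaw": 255},
    {"slide": [0,0,0],"angular": [0,0,0],"jaw": 255},
  ],
)

```text
time: 14.75
position: [0.4484, 0.141, 0.1]
eef_rot: [159.5, -0.0, 87.6]
wrist_force: [2.8, 0.3, -4.0]
width: 0.0098
gripper_force: 59.2
```

```bash
cat >> rel.py <<'E'
# swing from measured bar position
g=o['position']-Rt[:,2]*.0153
h=(g-[v[0],v[1],.055])@Rp(v[2],0)
print('swing from pos',np.arctan2(h[2],-h[0])-.175,'radius',np.hypot(h[0],h[2]),'y',h[1], 'target',v[3])
E
python3 rel.py
```

```text
t 14.75 q [ 15.2  18.  125.  -19.5  18.4  35.1] w 0.009757664191355053
TCP in hinge frame mm [-229.6    0.4    5.1]
rotvec to place pose, tool axes [ 3.05e+01 -2.00e-02 -1.00e-02]
F plate axes [ 3.46  0.45 -3.46]
bar in tool axes mm [-0.4 -9.9  0.2]
swing from pos 0.07708354545909851 radius 0.2380409643707045 y 0.00037710363875469773 target 0.45071592840853636
```

>>> play_rows(
  moves=[
    {"slide": [0,2.46,-3.87],"angular": [1.146,0,0],"jaw": 255},
    {"slide": [0,5.01,-7.69],"angular": [2.292,0,0],"jaw": 255},
    {"slide": [0,5.01,-7.69],"angular": [2.292,0,0],"jaw": 255},
    {"slide": [0,5.01,-7.69],"angular": [2.292,0,0],"jaw": 255},
    {"slide": [0,5.01,-7.69],"angular": [2.292,0,0],"jaw": 255},
    {"slide": [0,5.01,-7.69],"angular": [2.292,0,0],"jaw": 255},
    {"slide": [0,5.01,-7.69],"angular": [2.292,0,0],"jaw": 255},
    {"slide": [0,5.01,-7.69],"angular": [2.292,0,0],"jaw": 255},
    {"slide": [0,2.46,-3.87],"angular": [1.146,0,0],"jaw": 255},
    {"slide": [0,2.46,-3.87],"angular": [1.146,0,0],"jaw": 255},
    {"slide": [0,2.46,-3.87],"angular": [1.146,0,0],"jaw": 255},
    {"slide": [0,0,0],"angular": [0,0,0],"jaw": 255},
    {"slide": [0,0,0],"angular": [0,0,0],"jaw": 255},
    {"slide": [0,0,0],"angular": [0,0,0],"jaw": 255},
  ],
)

```text
time: 16.15
position: [0.4782, 0.1396, 0.1757]
eef_rot: [-179.7, 0.0, 87.6]
wrist_force: [-4.5, 1.2, -1.3]
width: 0.0098
gripper_force: 60.1
```

```bash
python3 rel.py
python3 - <<'E'
from h import *
p=vision.camera('wrist');save(p,'w5.png')
s=vision.camera('scene');im=cv2.resize(s['image'][150:240,260:380,::-1],None,fx=5,fy=5,interpolation=cv2.INTER_CUBIC)
w=cv2.resize(p['image'][:,:,::-1],None,fx=.9,fy=.9)
H=max(im.shape[0],w.shape[0]);c=np.zeros((450,800,3),np.uint8)
c[:378,:504]=w[:,:504];t=cv2.resize(im,(296,222));c[:222,504:]=t
cv2.imwrite('pics/w5.png',c)
E
```

```text
t 16.15 q [ 10.9  18.9 105.3   0.   56.2  13.3] w 0.00982645566902746
TCP in hinge frame mm [-2.134e+02  2.000e-01  8.490e+01]
rotvec to place pose, tool axes [ 9.77  0.05 -0.02]
F plate axes [-4.2   0.98 -2.1 ]
bar in tool axes mm [ -0.1 -38.7  79.5]
swing from pos 0.433447074223728 radius 0.23799299549025674 y 0.00019015418014392159 target 0.45071592840853636
```

View pics/w5.png

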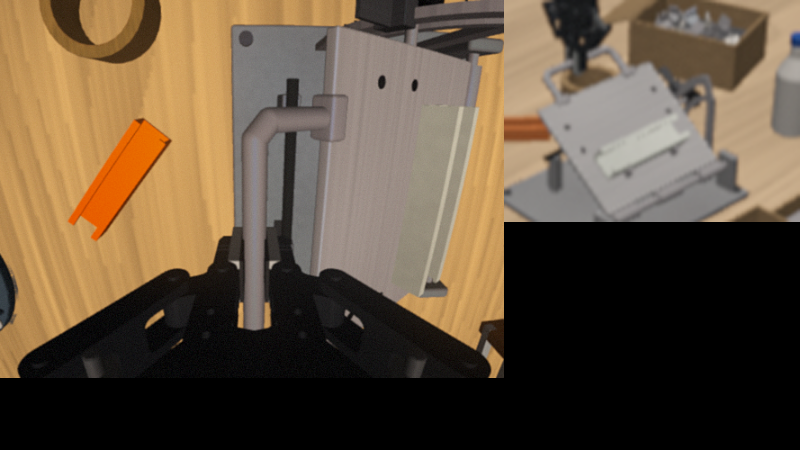

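>>> play_rows(
  moves=[
    {"slide": [0,2.46,-3.87],"angular": [1.146,0,0],"jaw": 255},
    {"slide": [0,0,0],"angular": [0,0,0],"jaw": 255},
    {"slide": [0,0,0],"angular": [0,0,0],"jaw": 255},
    {"slide": [0,0,0],"angular": [0,0,0],"jaw": 255},
    {"slide": [0,0,0],"angular": [0,0,0],"jaw": 255},
    {"slide": [0,0,0],"angular": [0,0,0],"jaw": 255},
  ],
)

```text
time: 16.85
position: [0.4809, 0.1395, 0.18]
eef_rot: [-178.6, 0.0, 87.6]
wrist_force: [-5.4, 0.7, 0.9]
width: 0.0096
gripper_force: 60.4
```

```bash
python3 rel.py
python3 - <<'E'
from fit import *
v=np.load('v.npy');s=vision.camera('scene');im=s['image'].copy()
th=.175+.455
Q=np.array([[-95,75,29],[-55,75,29],[-55,-75,29],[-95,-75,29]])/1e3
k=6;x0,y0=265,150
c=cv2.resize(im[150:240,265:385,::-1],None,fx=k,fy=k,interpolation=cv2.INTER_CUBIC)
for a in proj(s,world(v,Q,th)): cv2.circle(c,tuple(((a-[x0,y0])*k).astype(int)),3,(0,0,255),1)
for a in proj(s,world(v,[[-.176,.124,0],[-.146,.124,0]],.175+v[3])): cv2.circle(c,tuple(((a-[x0,y0])*k).astype(int)),3,(255,0,0),1)
cv2.imwrite('pics/s6.png',c)
E
```

```text
t 16.85 q [ 10.7  19.3 104.    0.3  58.1  12.9] w 0.009638727150005523
TCP in hinge frame mm [-2.114e+02  2.000e-01  8.960e+01]
rotvec to place pose, tool axes [ 8.65  0.03 -0.01]
F plate axes [-5.53  0.51 -0.06]
bar in tool axes mm [ -0.1 -39.7  84.5]
swing from pos 0.4554091674403326 radius 0.23799446941134686 y 0.00018353989718757058 target 0.45071592840853636
```

View pics/s6.png

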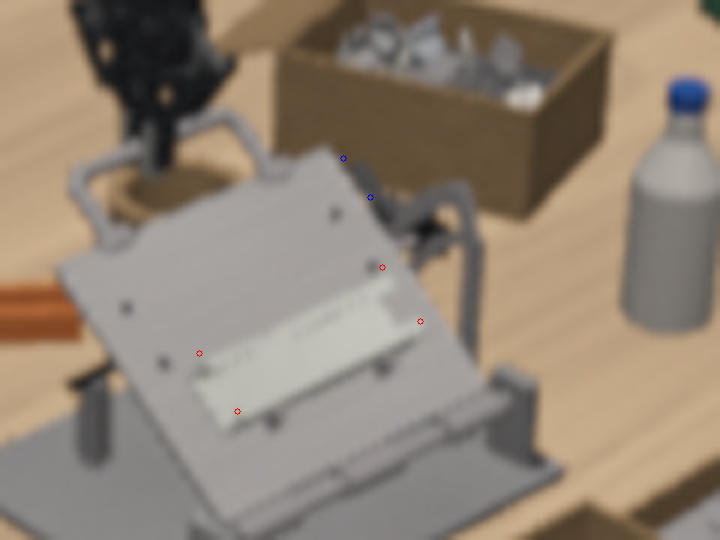

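Run:
```python
from fit import *
v=np.load('v.npy')
def best(p,q,box,names):
    d=models.outline_of(p,q)[:3]
    for e in d:
        m=e['region'];best=[]
        for th in np.arange(.35,.56,.015):
            for dx in ([0] if 'plate' in q else [-.012,-.008,-.004,0,.004]):
                Q=box+np.array([dx,0,0]);a=proj(p,world(v,Q,.175+th))
                h=cv2.convexHull(a.astype(np.float32)).round().astype(np.int32)
                k=np.zeros(m.shape,np.uint8);cv2.fillConvexPoly(k,h,1);k=k>0
                best.append(((m&k).sum()/(m|k).sum(),round(th,3),dx))
        best.sort(reverse=True);print(names,q,round(e['confidence'],2),e['bbox'],[(round(b[0],3),b[1],b[2]) for b in best[:4]])
def box(x0,x1,y,z0,z1): return np.array([[x,s*y,z] for x in(x0,x1) for s in(-1,1) for z in(z0,z1)])/1e3
for n in ['wrist','scene']:
    p=vision.camera(n)
    best(p,'headrail_mid',box(-95,-55,75,4,29),n)
    best(p,'plate_seat',box(-192,-12,110,-4,4),n)
    for d in models.outline_of(p,'mark_tip')[:2]: print(n,'mark',d['confidence'],d['bbox'])
    print('rail at .455',[proj(p,world(v,box(-95,-55,75,29,29),.63))[i].round(1).tolist() for i in (0,2,4,6)])
```

```text
wrist headrail_mid 0.89 [433.4, 116.1, 530.2, 329.8] [(np.float64(0.949), np.float64(0.47), 0), (np.float64(0.945), np.float64(0.455), 0.004), (np.float64(0.943), np.float64(0.485), -0.004), (np.float64(0.924), np.float64(0.5), -0.004)]
wrist headrail_mid 0.75 [85.0, 130.1, 189.6, 263.1] [(np.float64(0.0), np.float64(0.56), 0.004), (np.float64(0.0), np.float64(0.56), 0), (np.float64(0.0), np.float64(0.56), -0.004), (np.float64(0.0), np.float64(0.56), -0.008)]
wrist plate_seat 0.6 [271.9, 4.0, 536.2, 368.6] [(np.float64(0.56), np.float64(0.47), 0), (np.float64(0.553), np.float64(0.455), 0), (np.float64(0.545), np.float64(0.485), 0), (np.float64(0.545), np.float64(0.44), 0)]
wrist mark 0.69 [381.7, 0.0, 456.9, 37.0]
rail at .455 [[463.8, 328.0], [508.3, 115.2], [487.6, 308.3], [530.6, 115.9]]
scene headrail_mid 0.7 [295.8, 195.7, 339.3, 222.1] [(np.float64(0.859), np.float64(0.545), 0), (np.float64(0.843), np.float64(0.56), 0), (np.float64(0.839), np.float64(0.515), 0), (np.float64(0.837), np.float64(0.365), 0)]
scene headrail_mid 0.64 [238.3, 198.8, 280.1, 208.5] [(np.float64(0.0), np
[... 239 characters left out ...]
56), 0.004), (np.float64(0.0), np.float64(0.56), 0), (np.float64(0.0), np.float64(0.56), -0.004), (np.float64(0.0), np.float64(0.56), -0.008)]
scene plate_seat 0.94 [272.4, 167.2, 351.5, 240.6] [(np.float64(0.698), np.float64(0.5), 0), (np.float64(0.697), np.float64(0.47), 0), (np.float64(0.697), np.float64(0.455), 0), (np.float64(0.697), np.float64(0.485), 0)]
scene plate_seat 0.22 [202.5, 257.5, 243.9, 285.5] [(np.float64(0.0), np.float64(0.56), 0), (np.float64(0.0), np.float64(0.545), 0), (np.float64(0.0), np.float64(0.53), 0), (np.float64(0.0), np.float64(0.515), 0)]
scene mark 0.36 [323.6, 175.2, 329.8, 188.3]
rail at .455 [[298.2, 209.0], [328.8, 194.5], [304.6, 218.6], [335.0, 203.6]]
```

```bash
python3 -c "
from h import *
o=arm.get_obs();print(o['joint_velocities'].round(2),o['gripper_force'])
print(job.hand_in())"
```

```text
[0.06 0.12 0.01 0.08 0.06 0.07] 60.36064267158508
the job is handed in; nothing more can be done
None
```

The job is handed in (no verdict was returned): the headrail is seated open side up against both posts, and the arm is holding the plate steady by its handle at about 0.455 rad, against a mark I measured at about 0.45 rad (tolerance 0.06).

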